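Tip a freshly printed battery housing onto its back and slide it under the UV curing lamp

TASK

The light grey battery housing stands on end with a wet blue print on one face: tip it over backwards by pushing high on the bare band above the print, so that it lies flat on its back with the print facing up. Then bring it to the UV curing station, top end first, and slide it along the guides under the lamp head until its top end is fully home against the stop. Let nothing touch the wet print at any time, and leave the spray can, ink tin and tape roll where they are.

Things in the scene. Friction and masses are not known exactly. Their poses are not given: they have to be found in the camera images.
- housing: loose light grey battery housing, a block 44 (its x) by 56 (y) by 150 mm (z), about 0.3 kg, first standing on its foot end. Origin: centre of the foot end; +z to the top end; -x: outward normal of the printed face; +x: that of the back (vents, screws) it must lie on. Pushed near the top (1 N) it tips over its back edge, passes balance at about 16 degrees and falls away from the print
- housing_center (a point): centre of the housing (half-way along its 150 mm, mid-width, mid-thickness). Lying on its back it is 56 mm wide across and 44 mm high, and may be gripped across its 56 mm width anywhere along its length
- housing_nose (a point): centre of the housing's top end face, the end that goes in first
- housing_foot (a point): centre of the housing's foot end face (black socket), the end to push on last
- print: wet blue print panel with white bars on the housing's -x face, 42 mm wide, 52 mm long, 0.6 mm proud, centred across the width; it covers 60 to 112 mm above the foot end, so a bare band of 38 mm is left up to the top end. Origin: its centre; +z: its outward normal. Nothing may touch it
- station: fixed UV station: grey finned lamp head over two aluminium rails. Origin: on the belt, middle of the stop bar's face; +x: the way a part slides in. Lane 62 mm wide, straight from the stop to x = -112 mm; rails 28 mm high, flared ends at x = -142. Lamp head x -98 to -31, y +-55 mm, underside 62, top 106 mm above the belt. Stop 36 mm high. No floor plate: parts slide on the belt
- lane_mouth (a point): the middle of the lane's flared entrance, on the belt, 140 mm ahead of the stop. Beware of the room: a tall printing machine stands left of the robot (x -0.24 to 0.15 m, y from 0.23 m, up to z 0.77 m); an arm with a wide shoulder must keep its base turned to the right, towards the work, which it can do by leaning the hand back (to the right, up to 45 degrees)
- spray_can: loose green spray can, upright on the belt, 52 mm across, 159 mm high; origin at its foot
- ink_tin: loose blue ink tin on the belt, 61 mm across, 50 mm high; origin at its foot
- tape: loose roll of masking tape lying on the belt, 102 mm across, 24 mm high; origin at its foot
Things that resemble listed ones, but are neither listed nor needed, are in the scene too. What is shaped like the housing but purple is not meant.

How it is judged (in metres and radians):
On the way:
1. the housing lies on its back, print facing up, at rest, not yet under the lamp (angle between print's own z axis and vertical below 0.1 rad and linear speed of housing below 0.03 m/s and height (world z) of housing_center below 0.03 m and horizontal distance between housing_nose and station above 0.09 m), for 0.2 s.
At the end, for the whole second after the job is handed in: The housing lies at rest flat on its back in the lane (print up, tilt under 0.06 rad, within 0.08 rad of the lane), its top end within 5 mm of the stop face and 8 mm of the lane's middle, so that the print is under the lamp (angle between print's own z axis and vertical below 0.06 rad and x of housing_nose in the frame of station between -0.005 and 0.004 m and y of housing_nose in the frame of station between -0.008 and 0.008 m and z of housing_nose in the frame of station below 0.03 m and angle between the z axis of housing and the x axis of station, either way round below 0.08 rad and linear speed of housing below 0.01 m/s); the robot touches nothing.
It fails at once if something touches the wet print (contact force between print and anything else above 0.3 N).
It fails at once if the spray can, ink tin or tape roll is displaced by more than 30 mm or knocked over (distance of any of spray_can, ink_tin, tape from where it was at the start of the episode above 0.03 m or angle between any of spray_can, ink_tin, tape's own z axis and vertical above 0.5 rad).
It also fails if it takes over 64 s, if anything falls off the work surface, if the arm or the gripper's body presses on something with over 40 N, if the wrist force passes 120 N, or if a joint passes its speed limit or range.

ROBOT

A 6-joint arm with a two-finger parallel gripper is mounted at the origin on a cart in front of the work surface, level with it; the furniture and walls round the work are solid. World frame = base frame: x ahead of the robot, y to its left, z up, the work surface at z = 0. Lengths are in mm, angles in rad, forces in N, time in s.
With the tool pointing down it reaches from about 350 to 775 mm from the base axis. Payload 7.3 kg.
Tool frame: the origin (TCP) lies at the very end of the fingers, on their centre line; the grasp point (between the pads) lies 19 mm behind it; z points along the fingers, y is the line along which they close (so a half turn about z gives the same grasp; the last joint's range is limited). The gripper opens to 92 mm and grips with 3 to 60 N. Pads are 19 mm wide; open, the fingers measure 130 mm over their backs; the gripper's body (75 mm by 190 mm) begins 47 mm behind the grasp point.
Start: joints at [-1.249, 0.342, 1.524, -0, 1.275, -0.146], TCP at [236.76, -468.607, 192.941] pointing down, gripper open.
Joint ranges: [-2.53, 2.53], [-0.77, 2.02], [0.04, 2.7], [-1, 4.14], [0.28, 2.66], [-3.11, 3.11]. Speed limits (rad/s): [2.57, 2.57, 3.14, 3.14, 3.14, 3.14].

INTERFACE

Orientations are given as [roll, pitch, yaw] about the fixed x, y, z axes, in that order (R = Rz(yaw) Ry(pitch) Rx(roll)).
In Python, from plant import * gives the robot as it stands.
- The arm moves only by the tool arm_command, never from a script. Its arguments are lists of equal length, an entry for each row: "gripper": the finger opening in mm, from 0 to 91.8; "dp": the shift along the tool's x, y, z in units of 25 mm (1.0 is 25 mm), a list of three; "twist": the turn about the tool's z in units of 5 degrees (1.0 is 5 degrees). A call has exactly 5 rows; each row shifts and turns the commanded pose from where the row before left it, along the tool's axes as they then stand; what a row does not reach is not made up. A row lasts 1/8 s, in which the tool goes at most 62.5 mm and 10.7 degrees, less where a joint would pass 70% of its speed; a pose out of reach is approached as far as the arm can. A call is refused whole if a number of a shift passes 1 or a number of a turn 1, either way. A call with a gripper value outside its range is refused whole. The fingers move at their own pace and stop on an object; the grip force is fixed at half the most. Time passes only in rows, so rows that do not move let the fingers close, or fill a call up. It gives the time, the measured TCP pose, the force, the opening and the grip force at its end, in the units of the state.
- get_obs(): the state, without advancing time (a new reading comes with each control period).
- capture(name): name is "scene" or "top" or "wrist"; returns the picture (420x560x3 uint8, red, green, blue); there is no depth.
- get_calibration(name): a dict with "mtx" (3x3 intrinsics, pixels), "position" and "attitude" of the camera in the world; the wrist camera has in their place "mount" (4x4, takes a point from camera to tool coordinates, whose origin is the TCP and whose axes are the flange's). Camera axes: x right, y down, z forward; pixel columns grow to the right and rows downward; lengths in mm; the calibration is good to about 2 mm. A picture is of the moment at which its call begins: read the wrist's pose just before it. get_calibration takes no time and is no camera call.
- close_job(): hands the job in; it is judged then, once.
The state is a dict: "time": time; "joint_positions": joint angles; "dq": joint speeds; "tau": joint torques, N m; "tool_pos": TCP position; "tcp_rot": TCP orientation; "contact_force": force on the tool from outside, world axes, zero at the start; "moment": the same for the moment, N m; "grip_width": finger opening in mm; "finger_force": force on a finger pad.
Only numpy, scipy, OpenCV 4.12 (cv2) and the standard library are available. Lean on these libraries where they do the work, as an engineer would, in place of code of your own. Each camera call takes 0.05 s, during which the arm holds its last target. There are 200 camera calls.

## Working session

There is one attempt and no reset: what is moved stays moved. The work goes in short steps, Python scripts to look and compute and a tool call to move; the robot and the scene stay as the last step left them, time stands still between calls to the robot, and variables do not carry over. Pictures are saved under pics/ and viewed, at most 10 in all, crops included, and the job is handed in when it is done.

Besides the shell and the picture viewer there is one more tool, called in YAML: its name, and indented under it one key for each argument. arm_command: Moves the arm, as the interface text tells. Its arguments: {"type":"object","properties":{"gripper":{"type":"array"},"dp":{"type":"array"},"twist":{"type":"array"}},"required":["gripper","dp","twist"]}

```bash
mkdir -p pics; ls; python3 - <<'E'
from plant import *
import cv2
print(get_obs())
for n in("scene","top","wrist"):
    print(n,get_calibration(n))
    im=capture(n); cv2.imwrite(f"pics/{n}0.png",im[:,:,::-1])
E
```

```text
pics
{'time': 0.0, 'joint_positions': array([-1.24899826e+00,  3.42718598e-01,  1.52501266e+00,  2.17533988e-06,
        1.27540458e+00, -1.45970052e-01]), 'dq': array([-0.00192987,  0.00032907,  0.00129462,  0.00152362,  0.00036676,
        0.00032512]), 'tau': array([-1.14687671e-03, -4.31246567e+01, -2.44225305e+01,  7.17203692e-02,
        5.59252349e-02, -1.25113656e-04]), 'tool_pos': array([ 236.60788811, -468.14535812,  192.24866953]), 'tcp_rot': array([-3.14006618e+00, -2.26518329e-04,  4.67767316e-01]), 'contact_force': array([-0.63355484, -0.31240269,  0.61702197]), 'moment': array([ 0.02397164, -0.06215729,  0.05602762]), 'finger_force': 0.0, 'grip_width': 91.37438216353857}
scene {'mtx': array([[517.08680079,   0.        , 282.14452107],
       [  0.        , 517.08680079, 207.716398  ],
       [  0.        ,   0.        ,   1.        ]]), 'position': array([  -80.68697118, -1224.58125669,   686.51110125]), 'attitude': array([-2.03260711,  0.01995815, -0.6292608 ])}
top {'mtx': array([[516.78246066,   0.        , 280.49300865],
       [  0.        , 516.78246066, 205.84519994],
       [  0.        ,   0.        ,   1.        ]]), 'position': array([ 386.24599878, -393.061635  , 1179.16860522]), 'attitude': array([-2.93804042, -0.00433357, -1.08478435])}
wrist {'mtx': array([[295.22316235,   0.        , 278.46865828],
       [  0.        , 295.22316235, 209.09784937],
       [  0.        ,   0.        ,   1.        ]]), 'mount': array([[-1.30284897e-04, -9.55081267e-01, -2.96343982e-01,
         8.12410850e+01],
       [ 9.99999936e-01, -2.23135728e-04,  2.79499062e-04,
        -5.77011719e-02],
       [-3.33069248e-04, -2.96343927e-01,  9.55081235e-01,
        -1.92269904e+02],
       [ 0.00000000e+00,  0.00000000e+00,  0.00000000e+00,
         1.00000000e+00]])}
```

View pics/scene0.png

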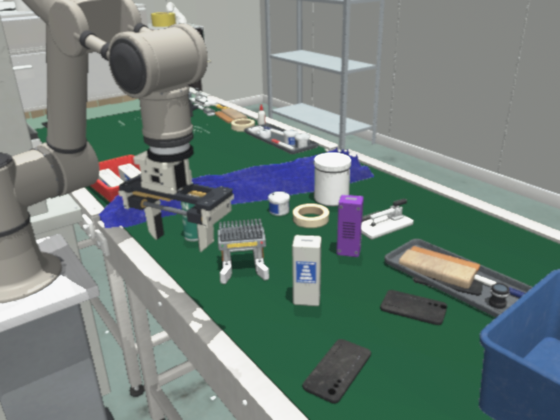

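View pics/top0.png

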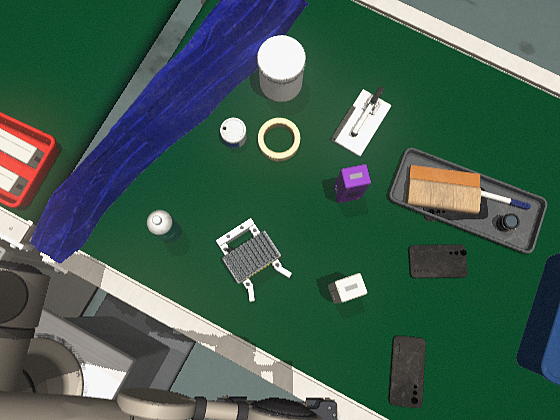

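The scene shows the housing at about (307,270), with its print facing the camera. In the top view the housing top is at (352,287) and the station at (252,255), its mouth towards (270,295). The can is at (160,222), the tin at (233,132) and the tape at (279,140). I'll enlarge both pictures to pick points.

```bash
python3 - <<'E'
import cv2,numpy as np
t=cv2.imread("pics/top0.png")[200:320,205:385]; s=cv2.imread("pics/scene0.png")[205:315,205:335]
a=cv2.resize(t,None,fx=4.4,fy=4.4,interpolation=3)
cv2.imwrite("pics/tz.png",a)
b=cv2.resize(s,None,fx=5,fy=5,interpolation=3);cv2.imwrite("pics/sz.png",b)
print(a.shape,b.shape)
E
```

```text
(528, 792, 3) (550, 650, 3)
```

View pics/tz.png

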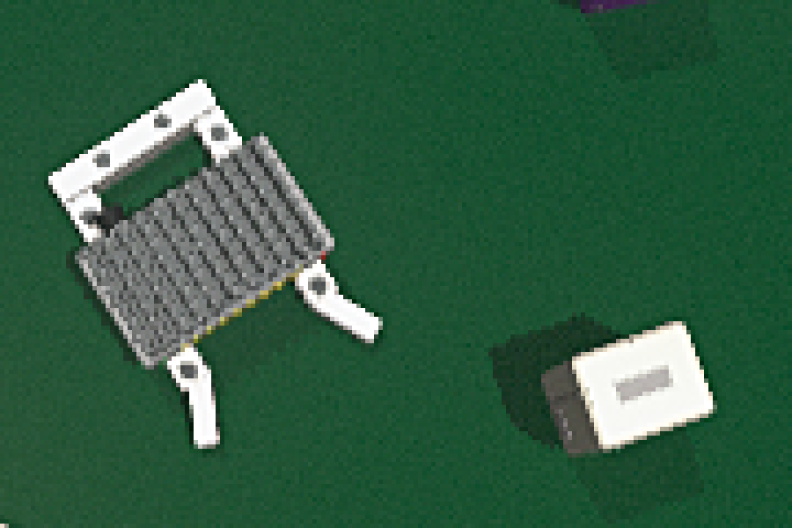

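View pics/sz.png

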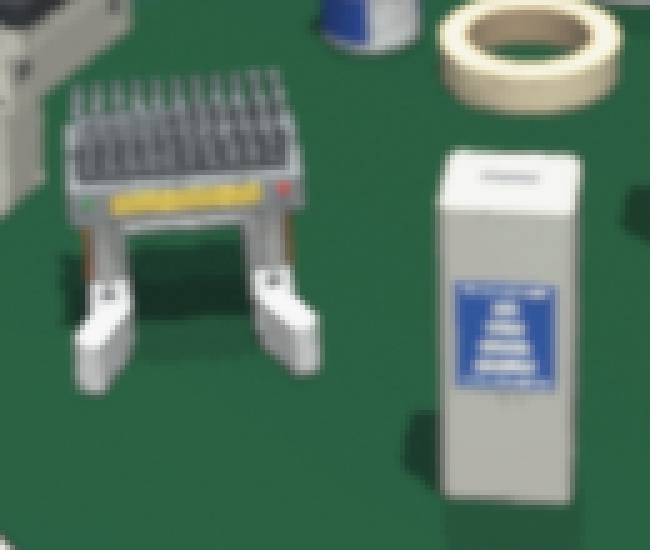

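```bash
cat > h.py <<'E'
import numpy as np
from plant import *
from scipy.spatial.transform import Rotation as R
def cam(n,o=None):
    c=get_calibration(n)
    if n!="wrist": return c["mtx"],np.array(c["position"]),R.from_euler("xyz",c["attitude"]).as_matrix()
    T=np.eye(4);T[:3,:3]=R.from_euler("xyz",o["tcp_rot"]).as_matrix();T[:3,3]=o["tool_pos"]
    T=T@c["mount"]; return c["mtx"],T[:3,3],T[:3,:3]
def ray(C,uv,z):
    K,p,M=C; d=M@np.linalg.solve(K,[*uv,1.]); return (p+d*(z-p[2])/d[2])[:2]
def proj(C,P):
    K,p,M=C; q=(K@M.T@(np.atleast_2d(P)-p).T).T; return q[:,:2]/q[:,2:]
E
python3 - <<'E'
from h import *
from scipy.optimize import least_squares
C=cam("top"); f=lambda u,v:((u+.5)/4.4-.5+205,(v+.5)/4.4-.5+200)
S=cam("scene"); g=lambda u,v:((u+.5)/5-.5+205,(v+.5)/5-.5+205)
T=[ray(C,f(*p),150) for p in((577,360),(683,320),(716,408),(600,452))]
print("top",np.round(T),np.linalg.norm(np.diff(T+T[:1],axis=0),axis=1),"c",np.mean(T,0))
Sc=[ray(S,g(*p),150) for p in((440,207),(580,213),(582,155),(450,150))]
print("scene",np.round(Sc),np.linalg.norm(np.diff(Sc+Sc[:1],axis=0),axis=1),"c",np.mean(Sc,0))
b=[ray(S,g(*p),0) for p in((443,493),(572,502))];print("scene foot edge",np.round(b))
L=[f(*p) for p in((78,255),(262,138),(333,245),(150,365))]
print("lamp",[np.round(ray(C,p,106)) for p in L],"stop",[np.round(ray(C,f(*p),36)) for p in((62,200),(215,107))])
for n,p,z in(("can",(160,217),159),("tin",(233,129),50),("tape",(279,140),24)): print(n,ray(C,p,z))
# fit housing pose: corners top (both cams)+foot edge
def world(q,P): 
    c,s=np.cos(q[2]),np.sin(q[2]); P=np.array(P,float); return np.c_[q[0]+c*P[:,0]-s*P[:,1],q[1]+s*P[:,0]+c*P[:,1],P[:,2]]
# station: y left of +x. image order: far-left, far-right,near-right,near-left
sl=[(-31,55,106),(-31,-55,106),(-98,-55,106),(-98,55,106)]
r=least_squares(lambda q:(proj(C,world(q,sl))-L).ravel(),[*ray(C,L[0],106),1.5]);print("station",r.x,r.cost,r.fun.round(1))
# housing as viewed by scene: -x face edge = front (440,207)-(580,213)
hs=[(-22,28,150),(-22,-28,150),(22,-28,150),(22,28,150),(-22,28,0),(-22,-28,0)]
hu=[g(*p) for p in((440,207),(580,213),(582,155),(450,150),(443,493),(572,502))]
for cs in (0,1,2):
  def e(q):
    a=(proj(S,world(q,hs))-hu).ravel(); 
    b=(proj(C,world(q,hs[:4]))-[f(*p) for p in((600,452),(716,408),(683,320),(577,360))]).ravel()
    return [np.r_[a,b],a,b][cs]
  r=least_squares(e,[*np.mean(T,0),1.]);print("housing",r.x,r.cost,r.fun.round(1))
E
```

```text
top [[ 492. -465.]
 [ 531. -500.]
 [ 502. -530.]
 [ 461. -493.]] [51.37086738 41.40454717 55.80145425 41.66307555] c [ 496.65829586 -496.90467264]
scene [[ 459. -500.]
 [ 501. -539.]
 [ 532. -503.]
 [ 491. -466.]] [56.64586271 47.32206138 55.52270355 47.0244857 ] c [ 495.83785516 -502.06672653]
scene foot edge [[ 465. -492.]
 [ 505. -531.]]
lamp [array([ 431., -238.]), array([ 521., -289.]), array([ 491., -342.]), array([ 402., -293.])] stop [array([ 454., -207.]), array([ 532., -253.])]
can [441.29073036 -95.79213643]
tin [ 703.11459799 -107.62012005]
tape [ 737.12745574 -209.40281081]
station [ 492.3406298  -234.02355058    1.066975  ] 9.62505160647776 [-1.9 -0.1  0.8 -2.2  2.1  0.1 -1.   2.1]
housing [ 497.50484837 -498.07789275    0.82317009] 8.596611096981412 [-0.5 -1.5 -1.  -1.5 -0.3 -0.6 -0.4 -0.6 -0.4  1.2 -0.3  0.8  1.4  0.1
  1.7  0.5  1.1 -0.7 -1.3 -0.4]
housing [ 497.58460702 -499.59542197    0.82614635] 3.4095271581300883 [-0.  -1.1 -0.5 -1.2  0.2 -0.3 -0.  -0.4  0.1  1.5  0.2  1.1]
housing [ 496.67363724 -496.88789355    0.81326614] 3.056329276584434 [ 0.5  0.1  0.9  0.8  0.5 -0.5 -1.9 -0.4]
```

```bash
python3 - <<'E'
from h import *
C=cam("top");S=cam("scene")
d=np.array([np.cos(1.06),np.sin(1.06)]);st=np.array([492.5,-233])
for x in(-142,-230,-310):
  P=st+d*x; print(x,P.round(),proj(C,[*P,0]).round(),proj(S,[*P,0]).round())
print("edge",[ray(C,p,0).round() for p in((101,260),(176,297),(320,372))])
print("purple",ray(C,(357,171),150).round(),[ray(S,p,0).round() for p in((338,250),(358,255))])
h=np.array([np.cos(.823),np.sin(.823)]);print("fallen nose",[497,-498]+h*172,"foot",[497,-498]+h*22)
o=get_obs();Rm=R.from_euler("xyz",o["tcp_rot"]).as_matrix();print(Rm.T@(np.r_[[497,-498]-75*h,193]-o["tool_pos"])/25,Rm.round(2))
E
python3 - <<'E'
import cv2
t=cv2.imread("pics/top0.png")[200:420,90:430];cv2.imwrite("pics/te.png",cv2.resize(t,None,fx=2.3,fy=2.3,interpolation=3))
E
```

```text
-142 [ 423. -357.] [[272. 290.]] [[244. 282.]]
-230 [ 380. -434.] [[293. 324.]] [[246. 305.]]
-310 [ 341. -503.] [[313. 355.]] [[248. 329.]]
edge [array([301.,  19.]), array([ 309., -174.]), array([ 316., -533.])]
purple [ 715. -403.] [array([ 690., -385.]), array([ 713., -434.])]
fallen nose [ 613.96424893 -371.89145758] foot [ 511.96054347 -481.8698376 ]
[ 5.94658131  6.79963468 -0.02913536] [[ 0.89  0.45 -0.  ]
 [ 0.45 -0.89  0.  ]
 [ 0.   -0.   -1.  ]]
```

View pics/te.png

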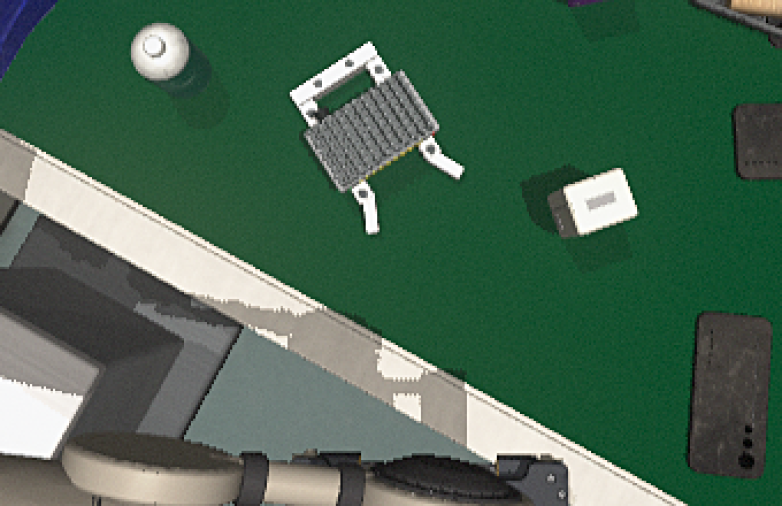

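arm_command:
  gripper: [0,0,0,0,0]
  dp:
    - [1,1,0]
    - [1,1,0]
    - [1,1,0]
    - [1,1,0]
    - [1,1,0]
  twist: [0,0,0,0,0]

```text
time: 0.78
tool_pos: [405.7, -523.9, 192.5]
tcp_rot: [-3.141, 0.0, 0.468]
contact_force: [0.0, -0.9, -0.6]
grip_width: 46.2
finger_force: 0.0
```

arm_command:
  gripper: [0,0,0,0,0]
  dp:
    - [0.95,1,0]
    - [0,0.8,0]
    - [0,0,0]
    - [0,0,0]
    - [0,0,0]
  twist: [0,-1,-1,-1,-1]

```text
time: 1.4
tool_pos: [446.1, -553.1, 192.2]
tcp_rot: [-3.141, -0.0, 0.82]
contact_force: [0.2, 1.1, -0.2]
grip_width: 0.9
finger_force: 0.0
```

```bash
cat >> h.py <<'E'
def todp(P,o=None):
    o=o or get_obs();Rm=R.from_euler("xyz",o["tcp_rot"]).as_matrix();return (Rm.T@(np.array(P)-o["tool_pos"])/25).round(2)
E
python3 - <<'E'
from h import *
import cv2
o=get_obs();print(o["time"],o["tool_pos"],o["tcp_rot"],o["grip_width"])
h=np.array([np.cos(.823),np.sin(.823)]);print(todp(np.r_[[497,-498]-75*h,140]))
W=cam("wrist",o);im=capture("wrist")
c,s=h
for z in(0,150):
  for a,b in((-22,-28),(-22,28),(22,-28),(22,28)):
    p=proj(W,[497+c*a-s*b,-498+s*a+c*b,z])[0]
    cv2.circle(im,(int(round(p[0])),int(round(p[1]))),2,(255,0,0) if z else (255,255,0),-1)
cv2.imwrite("pics/w1.png",im[:,:,::-1])
E
```

```text
1.4 [ 446.14398507 -553.09566449  192.19139335] [-3.14050346e+00 -2.83867693e-04  8.19778883e-01] 0.8944301371101832
[-0.   -0.    2.09]
```

View pics/w1.png

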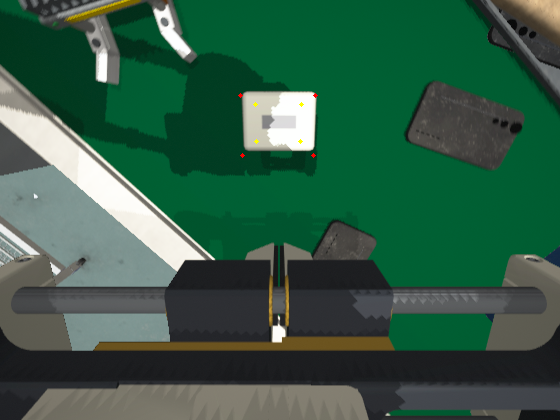

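The wrist view shows the housing top at (244–315, 92–151), within about 3 mm of where I predicted and square to the tool. I'm lowering to z = 140 and moving in.

arm_command:
  gripper: [0,0,0,0,0]
  dp:
    - [0,0,1]
    - [0,0,1]
    - [0.4,0,0.1]
    - [0.5,0,0]
    - [0.4,0,0]
  twist: [0,0,0,0,0]

```text
time: 2.08
tool_pos: [469.8, -529.1, 142.0]
tcp_rot: [3.139, 0.0, 0.817]
contact_force: [0.1, 0.5, 0.6]
grip_width: 0.3
finger_force: 0.0
```

arm_command:
  gripper: [0,0,0,0,0]
  dp:
    - [0.25,0,0]
    - [0.25,0,0]
    - [0.25,0,0]
    - [0.25,0,0]
    - [0.25,0,0]
  twist: [0,0,0,0,0]

```text
time: 2.7
tool_pos: [490.0, -506.6, 140.4]
tcp_rot: [-3.142, 0.0, 0.817]
contact_force: [0.7, -0.4, -0.3]
grip_width: -0.3
finger_force: 0.0
```

arm_command:
  gripper: [0,0,0,0,0]
  dp:
    - [0.25,0,0]
    - [0.25,0,0]
    - [0.25,0,0]
    - [0.25,0,0]
    - [0,0,0]
  twist: [0,0,0,0,0]

```text
time: 3.32
tool_pos: [507.4, -488.1, 140.5]
tcp_rot: [3.141, -0.0, 0.818]
contact_force: [-0.4, 0.4, -0.3]
grip_width: 0.4
finger_force: 0.0
```

```bash
python3 - <<'E'
from h import *
import cv2
o=get_obs();print(o["time"],o["tool_pos"],o["contact_force"])
a=capture("scene")[160:360,180:460];b=capture("wrist")[:230]
cv2.imwrite("pics/p1.png",np.vstack([cv2.resize(a,(510,364)),cv2.resize(b,(510,209))])[:,:,::-1])
E
```

```text
3.325 [ 507.36143005 -488.14123673  140.48935518] [-0.41747586  0.42452419 -0.29846319]
```

View pics/p1.png

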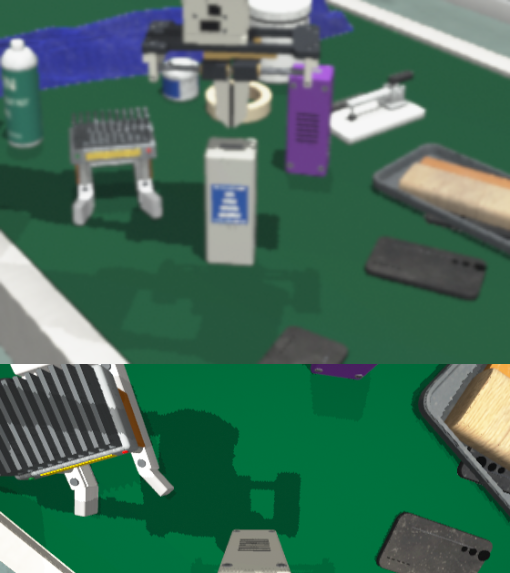

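```bash
python3 - <<'E'
from h import *
import cv2
from scipy.optimize import least_squares
o=get_obs();S=cam("scene");q=proj(S,o["tool_pos"])[0];print("tcp px",q,"in crop",(q-[180,160])*1.82)
im=capture("scene");z=cv2.resize(im[195:315,270:350],None,fx=5,fy=5,interpolation=3)
W=capture("wrist");W=W[190:420,170:390]
z2=cv2.resize(W,None,fx=1.9,fy=1.9);z2=np.vstack([z2,np.zeros((600-z2.shape[0],z2.shape[1],3),np.uint8)])[:600]
cv2.imwrite("pics/p2.png",np.hstack([z,z2])[:,:800,::-1])
E
```

```text
tcp px [307.30344073 240.49415827] in crop [231.69226214 146.49936806]
```

View pics/p2.png

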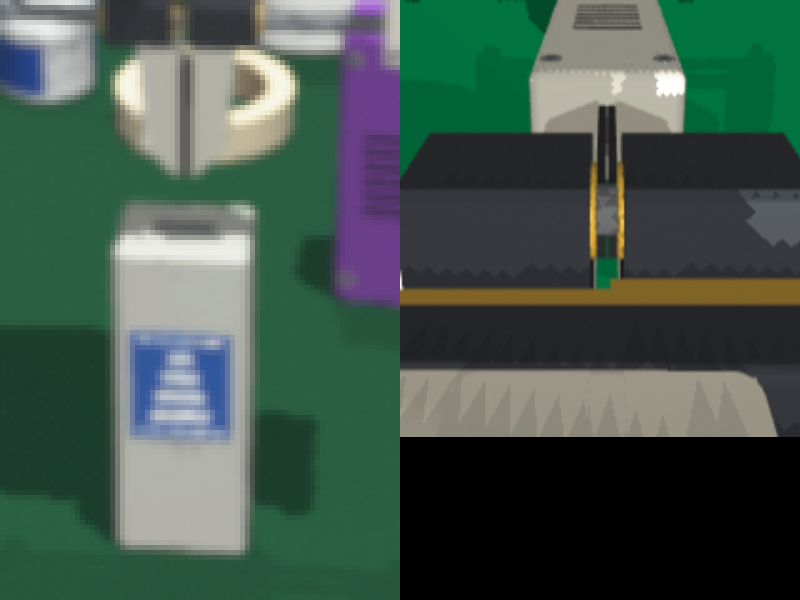

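```bash
python3 - <<'E'
from h import *
import cv2
S=cam("scene");y=np.array([.45,-.89,0]);t=np.array([236.6,-468.1,192.2])
im=cv2.imread("pics/scene0.png")
for dz in(0,10,20,30): print(dz,[proj(S,t+s*55*y+[0,0,dz])[0].round(1) for s in(-1,1)])
z=cv2.resize(im[190:260,130:250],None,fx=5,fy=5,interpolation=3);cv2.imwrite("pics/g0.png",z)
E
```

```text
0 [array([159.5, 250.7]), array([208.6, 264.5])]
10 [array([158.8, 246.1]), array([208.1, 259.7])]
20 [array([158.1, 241.4]), array([207.6, 254.8])]
30 [array([157.4, 236.7]), array([207.1, 249.9])]
```

View pics/g0.png

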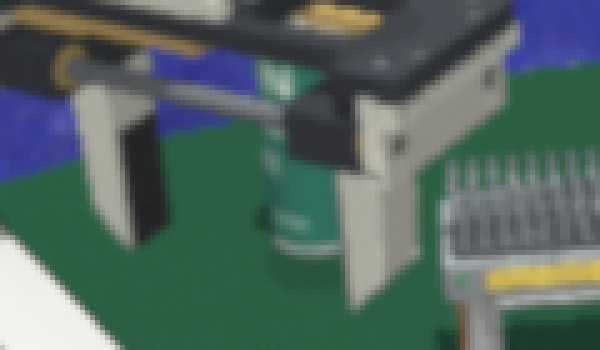

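The pictures show the real fingertips about 20–30 mm above the reported TCP. The tip shows at scene row 230, but the reported TCP projects to row 240. The fingers also passed over the housing at a reported z of 140 without touching it, and it hasn't moved. I'll back off, go lower and push again.

arm_command:
  gripper: [0,0,0,0,0]
  dp:
    - [-0.8,0,0]
    - [-0.9,0,0]
    - [-0.9,0,0]
    - [0,0,0.5]
    - [0,0,0.4]
  twist: [0,0,0,0,0]

```text
time: 4.15
tool_pos: [462.1, -535.6, 116.5]
tcp_rot: [-3.14, -0.001, 0.816]
contact_force: [1.2, -0.3, -0.4]
grip_width: 0.4
finger_force: 0.0
```

arm_command:
  gripper: [0,0,0,0,0]
  dp:
    - [0.3,0,0]
    - [0.3,0,0]
    - [0.25,0,0]
    - [0.25,0,0]
    - [0.25,0,0]
  twist: [0,0,0,0,0]

```text
time: 4.78
tool_pos: [486.0, -511.0, 118.2]
tcp_rot: [3.141, 0.0, 0.817]
contact_force: [-0.5, 0.2, -0.5]
grip_width: 0.3
finger_force: 0.0
```

```bash
python3 - <<'E'
from h import *
import cv2
o=get_obs();print(o["time"],o["tool_pos"],o["contact_force"])
d=np.array([np.cos(.823),np.sin(.823)]);print("behind centre",(o["tool_pos"][:2]-[497,-498])@d)
im=capture("scene");z=cv2.resize(im[195:315,270:350],None,fx=5,fy=5,interpolation=3)
cv2.imwrite("pics/p3.png",z[:,:,::-1])
E
```

```text
4.775 [ 486.02322584 -510.97024603  118.16588686] [-0.51452023  0.20913162 -0.52526426]
behind centre -16.9741219014144
```

View pics/p3.png

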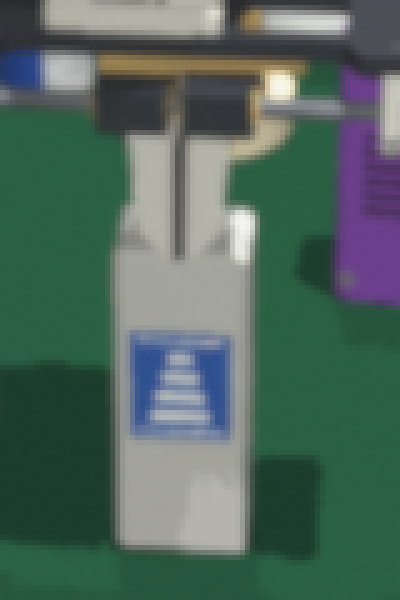

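The tip is still about level with the housing's top edge and the housing hasn't tilted, so the offset is about 33 mm. I'm backing off and going 12 mm lower.

arm_command:
  gripper: [0,0,0,0,0]
  dp:
    - [-0.7,0,0]
    - [-0.7,0,0]
    - [0,0,0.5]
    - [0,0,0]
    - [0.2,0,0]
  twist: [0,0,0,0,0]

```text
time: 5.45
tool_pos: [465.0, -533.0, 105.1]
tcp_rot: [-3.141, -0.0, 0.816]
contact_force: [0.1, 0.8, 0.4]
grip_width: 0.3
finger_force: 0.0
```

arm_command:
  gripper: [0,0,0,0,0]
  dp:
    - [0.25,0,0]
    - [0.25,0,0]
    - [0.25,0,0]
    - [0.25,0,0]
    - [0.25,0,0]
  twist: [0,0,0,0,0]

```text
time: 6.08
tool_pos: [486.7, -510.2, 105.6]
tcp_rot: [3.141, 0.0, 0.817]
contact_force: [-0.3, 0.0, -0.2]
grip_width: 0.6
finger_force: 0.2
```

```bash
python3 - <<'E'
from h import *
import cv2
o=get_obs();print(o["time"],o["tool_pos"],o["contact_force"])
d=np.array([np.cos(.823),np.sin(.823)]);print("behind centre",(o["tool_pos"][:2]-[497,-498])@d)
im=capture("scene");z=cv2.resize(im[195:315,270:350],None,fx=5,fy=5,interpolation=3)
cv2.imwrite("pics/p4.png",z[:,:,::-1])
old=cv2.imread("pics/p3.png")[:,:,::-1]
b=lambda a:np.where((a[:,:,2].astype(int)-a[:,:,0]>60)&(np.arange(600)[:,None]>280)&(np.arange(400)<330))
for a in(old,z): print("blue box",[ (x.min()/5,x.max()/5) for x in b(a)])
E
```

```text
6.075 [ 486.73852903 -510.16623752  105.5708356 ] [-0.31863129  0.02390077 -0.16400372]
behind centre -15.89820770854923
blue box [(np.float64(68.0), np.float64(85.8)), (np.float64(27.0), np.float64(45.8))]
blue box [(np.float64(63.0), np.float64(82.8)), (np.float64(27.0), np.float64(45.8))]
```

The print has shifted up 3–5 px, so the housing is tipping. I'll keep pushing.

arm_command:
  gripper: [0,0,0,0,0]
  dp:
    - [0.25,0,0]
    - [0.25,0,0]
    - [0.25,0,0]
    - [0.2,0,0]
    - [0,0,0]
  twist: [0,0,0,0,0]

```text
time: 6.75
tool_pos: [503.0, -492.7, 105.4]
tcp_rot: [3.142, -0.0, 0.817]
contact_force: [-0.7, -0.6, 0.1]
grip_width: 0.9
finger_force: 0.0
```

arm_command:
  gripper: [0,0,0,0,0]
  dp:
    - [0,0,0]
    - [0,0,0]
    - [0,0,0]
    - [0,0,0]
    - [0,0,0]
  twist: [0,0,0,0,0]

```text
time: 7.38
tool_pos: [502.6, -493.2, 105.5]
tcp_rot: [3.142, -0.0, 0.817]
contact_force: [1.0, 0.7, -0.5]
grip_width: 0.4
finger_force: 0.0
```

```bash
python3 - <<'E'
from h import *
import cv2
o=get_obs();print(o["time"],o["tool_pos"],o["contact_force"])
im=capture("scene")
m=(im[:,:,2].astype(int)-im[:,:,0]>60).astype(np.uint8);m[:215]=0;m[:,:270]=0;m[:,400:]=0
n,l,s,c=cv2.connectedComponentsWithStats(m);print(s[1:],c[1:])
cv2.imwrite("pics/s5.png",im[:,:,::-1]);cv2.imwrite("pics/w5.png",capture("wrist")[:,:,::-1])
E
```

```text
7.375 [ 502.63956637 -493.15443424  105.45356954] [ 1.00657804  0.73306162 -0.4644847 ]
[[302 250   8  10  45]
 [314 250   6  11  54]] [[304.8        253.62222222]
 [316.57407407 254.5       ]]
```

My ten picture views are used up, so I'll work from numbers only now.

```bash
cat >> h.py <<'E'
import cv2
def blue(n,z=44.6,im=None,o=None,box=None):
    "min-area box of the blue print: pixel mask -> plane z; returns centre, sides, long-axis dir, outline"
    im=capture(n) if im is None else im
    I=im.astype(int); m=((I[:,:,2]-I[:,:,0]>45)&(I[:,:,2]-I[:,:,1]>25)).astype(np.uint8)
    C=cam(n,o)
    if box is not None: k=np.zeros_like(m);k[box[1]:box[3],box[0]:box[2]]=1;m*=k
    v,u=np.nonzero(m); 
    if len(u)<5: return None
    P=np.array([ray(C,p,z) for p in zip(u,v)],np.float32)
    return cv2.minAreaRect(P),len(u),(u.min(),u.max(),v.min(),v.max())
E
python3 - <<'E'
from h import *
for n in("scene","top"): print(n,proj(cam(n),[570,-419,44.6]).round(), proj(cam(n),[614,-372,22]).round(),proj(cam(n),[512,-482,22]).round())
o=get_obs();print("wrist",proj(cam("wrist",o),[[570,-419,44.6],[614,-372,22],[512,-482,22]]).round())
W=cv2.imread("pics/w5.png")[:,:,::-1]
print(blue("wrist",im=W,o=o)); 
q=proj(cam("top"),[570,-419,44.6])[0].astype(int); print(blue("top",box=(q[0]-30,q[1]-30,q[0]+30,q[1]+30)))
E
```

```text
scene [[310. 256.]] [[312. 250.]] [[307. 285.]]
top [[327. 243.]] [[317. 218.]] [[340. 280.]]
wrist [[276.  93.]
 [276.  10.]
 [277. 190.]]
(((579.0672607421875, -412.9147033691406), (52.234432220458984, 42.18825912475586), 46.79288101196289), 2840, (np.int64(252), np.int64(306), np.int64(41), np.int64(113)))
(((585.169921875, -402.8215026855469), (23.9483699798584, 41.61692810058594), 46.41993713378906), 155, (np.int64(314), np.int64(334), np.int64(226), np.int64(239)))
```

The housing lies flat. The print measures 52.2 × 42.2 mm (52 × 42 expected), centred at (579, -413), with its axis at 0.817 rad. Next I'll move above the grip point 60 mm from the foot and open the gripper.

```bash
python3 - <<'E'
from h import *
print(todp([561,-432,60]))
E
```

```text
[3.38 0.03 1.82]
```

arm_command:
  gripper: [91,91,91,91,91]
  dp:
    - [0.8,0,0]
    - [0.9,0,0]
    - [0.9,0,0]
    - [0.78,0.03,0]
    - [0,0,0.6]
  twist: [0,0,0,0,0]

```text
time: 8.15
tool_pos: [563.3, -430.8, 91.3]
tcp_rot: [3.138, -0.0, 0.82]
contact_force: [0.6, 0.7, -0.3]
grip_width: 45.6
finger_force: 0.0
```

arm_command:
  gripper: [91,91,91,91,91]
  dp:
    - [0,0,0.6]
    - [0,0,0.4]
    - [0,0,0]
    - [0,0,0]
    - [0,0,0]
  twist: [0,0,0,0,0]

```text
time: 8.78
tool_pos: [561.2, -432.5, 66.2]
tcp_rot: [3.14, 0.0, 0.817]
contact_force: [0.4, -0.2, -0.5]
grip_width: 90.4
finger_force: 0.0
```

```bash
python3 - <<'E'
from h import *
o=get_obs();print(o["time"],o["tool_pos"],o["tcp_rot"],o["grip_width"])
im=capture("wrist");cv2.imwrite("pics/w6.png",im[:,:,::-1]);print(blue("wrist",im=im,o=o))
W=cam("wrist",o);print(proj(W,np.array([[*(np.array([520,-475.7])+np.array([.685,.729])*s),44] for s in(0,60,112,150)])).round())
d=np.array([.685,.729]);n=np.array([-.729,.685])
# brightness profile across housing top just past the print (s=125)
c=np.array([520,-475.7])+d*128
pr=[]
for t in range(-45,46,3):
    u=proj(W,[*(c+n*t),44])[0].round().astype(int); pr.append((t,tuple(int(x) for x in im[u[1],u[0]])) if 0<=u[1]<420 and 0<=u[0]<560 else t)
print(pr)
E
```

```text
8.775 [ 561.21785788 -432.5288926    66.18650585] [3.14021629e+00 7.19094904e-05 8.16574678e-01] 90.43804117047918
(((664.5072021484375, -424.95159912109375), (65.79784393310547, 235.31668090820312), 82.18528747558594), 3417, (np.int64(249), np.int64(559), np.int64(0), np.int64(227)))
[[278. 294.]
 [277. 227.]
 [277. 159.]
 [277. 103.]]
[(-45, (3, 75, 42)), (-42, (5, 75, 44)), (-39, (4, 74, 42)), (-36, (4, 75, 44)), (-33, (4, 75, 43)), (-30, (0, 117, 64)), (-27, (243, 242, 230)), (-24, (255, 255, 255)), (-21, (255, 255, 255)), (-18, (255, 255, 255)), (-15, (255, 255, 255)), (-12, (255, 255, 255)), (-9, (255, 255, 255)), (-6, (255, 255, 255)), (-3, (255, 255, 255)), (0, (255, 255, 255)), (3, (255, 255, 255)), (6, (255, 255, 255)), (9, (255, 255, 255)), (12, (237, 235, 224)), (15, (237, 235, 223)), (18, (237, 235, 223)), (21, (238, 235, 224)), (24, (232, 229, 216)), (27, (93, 112, 95)), (30, (2, 75, 43)), (33, (0, 74, 42)), (36, (0, 75, 43)), (39, (1, 75, 42)), (42, (0, 74, 42)), (45, (3, 75, 44))]
```

```bash
python3 - <<'E'
from h import *
im=cv2.imread("pics/w6.png")[:,:,::-1].astype(int)
g=(im[:,:,1]-im[:,:,0]>30)&(im[:,:,1]-im[:,:,2]>10)
for u in list(range(170,245,6))+list(range(312,390,6)):
    col=g[150:330,u]; r=np.flatnonzero(np.diff(col.astype(int)))+150
    print(u,r[:8],end="; ")
M=get_calibration("wrist");K=M["mtx"];Ti=np.linalg.inv(M["mount"])
def pt(x,y,z):
    q=K@(Ti@[x,y,z,1])[:3];return (q[:2]/q[2]).round()
print()
for z in(0,-15,-33):print(z,[pt(x,y,z) for x in(-9.5,9.5) for y in(45,64)])
E
```

```text
170 [222 232 250]; 176 [248 325]; 182 [246 318]; 188 [244 313]; 194 [242 313]; 200 [245 280 286 313]; 206 [286 313]; 212 [286 313]; 218 [286 313]; 224 [286 313]; 230 [286 313]; 236 [286 313]; 242 [231 286 313]; 312 [250 286 313]; 318 [286 313]; 324 [286 313]; 330 [286 313]; 336 [286 313]; 342 [286 313]; 348 [286 313]; 354 [270 273 286 313]; 360 [244 313]; 366 [243 313]; 372 [245 313]; 378 [247 324]; 384 [249]; 
0 [array([341., 251.]), array([368., 251.]), array([343., 226.]), array([370., 226.])]
-15 [array([346., 260.]), array([374., 260.]), array([348., 234.]), array([377., 234.])]
-33 [array([352., 274.]), array([384., 274.]), array([355., 245.]), array([387., 245.])]
```

The housing measures 55 mm wide at the expected height, so the camera and the reported z agree. The finger ends are at row 243, columns 356–387, which puts them 33 mm short of the nominal TCP. I'll therefore grasp at a reported z of about -20 (real tips at 13) and descend with force checks.

arm_command:
  gripper: [91,91,91,91,91]
  dp:
    - [0,0,0.6]
    - [0,0,0.6]
    - [0,0,0.6]
    - [0,0,0.5]
    - [0,0,0]
  twist: [0,0,0,0,0]

```text
time: 9.45
tool_pos: [560.3, -431.4, 6.1]
tcp_rot: [-3.139, 0.0, 0.817]
contact_force: [0.9, -0.4, 0.3]
grip_width: 90.9
finger_force: 0.0
```

arm_command:
  gripper: [91,91,91,91,91]
  dp:
    - [0,0,0.2]
    - [0,0,0.2]
    - [0,0,0.2]
    - [0,0,0]
    - [0,0,0]
  twist: [0,0,0,0,0]

```text
time: 10.07
tool_pos: [561.1, -432.2, -6.9]
tcp_rot: [3.141, 0.0, 0.817]
contact_force: [0.5, 0.3, -0.3]
grip_width: 90.9
finger_force: 0.0
```

arm_command:
  gripper: [91,91,91,60,50]
  dp:
    - [0,0,0.2]
    - [0,0,0.2]
    - [0,0,0.12]
    - [0,0,0]
    - [0,0,0]
  twist: [0,0,0,0,0]

```text
time: 10.7
tool_pos: [561.1, -432.1, -19.9]
tcp_rot: [3.141, 0.0, 0.817]
contact_force: [-0.7, 0.1, 0.1]
grip_width: 75.6
finger_force: 0.0
```

arm_command:
  gripper: [45,45,45,45,45]
  dp:
    - [0,0,0]
    - [0,0,0]
    - [0,0,0]
    - [0,0,0]
    - [0,0,0]
  twist: [0,0,0,0,0]

```text
time: 11.32
tool_pos: [561.1, -432.1, -19.9]
tcp_rot: [3.141, 0.0, 0.817]
contact_force: [-0.0, 0.1, 1.4]
grip_width: 55.7
finger_force: 30.0
```

```bash
python3 - <<'E'
from h import *
o=get_obs();print(o["time"],o["tool_pos"],o["tcp_rot"],o["grip_width"],o["finger_force"])
im=capture("wrist");cv2.imwrite("pics/w7.png",im[:,:,::-1]);print(blue("wrist",im=im,o=o,box=(200,0,360,420)))
# station from the top view: bright rails/stop pixels on z=28/36 plane
C=cam("top");t=cv2.imread("pics/top0.png")[:,:,::-1].astype(int)
w=(t.min(2)>185).astype(np.uint8);w[:,:205]=0;w[:,310:]=0;w[:210]=0;w[305:]=0
n,l,s,c=cv2.connectedComponentsWithStats(w)
for i in range(1,n):
    if s[i][4]<25: continue
    v,u=np.nonzero(l==i); z=36 if s[i][1]<230 else 28
    P=np.array([ray(C,p,z) for p in zip(u,v)],np.float32)
    print(i,s[i],z,cv2.minAreaRect(P)); 
    d=np.array([np.cos(1.06),np.sin(1.06)]);q=P-[492.5,-233];a=q@d;b=q@[-d[1],d[0]]
    print("   x",a.min(),a.max(),"y",b.min(),b.max())
    if z==28:
        for lo in range(-145,-95,8):
            k=(a>=lo)&(a<lo+8)
            if k.sum()>2: print("    ",lo,b[k].min().round(1),b[k].max().round(1))
E
```

```text
11.325 [ 561.0887209 -432.1167334  -19.8783795] [3.14132471e+00 7.54118802e-05 8.16874413e-01] 55.71444245055976 29.997003078460693
(((579.7692260742188, -412.5492858886719), (50.4263801574707, 42.319374084472656), 46.74932098388672), 6831, (np.int64(231), np.int64(325), np.int64(186), np.int64(286)))
1 [216 218  44  37 371] 36 ((491.6092834472656, -234.85401916503906), (40.399688720703125, 92.65120697021484), 60.701595306396484)
   x -22.27254284055215 18.124750565407425 y -46.46234311952996 46.19889211261455
9 [273 259  18  18 119] 28 ((473.4637451171875, -354.48193359375), (46.98386001586914, 17.253047943115234), 72.90177154541016)
   x -138.05757132643615 -92.03902812058327 y -55.187217789333936 -31.90812883535098
     -137 -55.2 -42.3
     -129 -52.7 -38.4
     -121 -49.5 -35.2
     -113 -46.8 -32.0
     -105 -47.4 -31.9
     -97 -47.3 -33.1
17 [243 279  12  23 114] 28 ((400.7768859863281, -314.5824890136719), (47.51914596557617, 17.69701385498047), 49.30921936035156)
   x -139.01018115355257 -93.20784844173497 y 29.577591597709098 52.9346319947128
     -145 43.3 52.9
     -137 40.5 52.5
     -129 35.9 50.2
     -121 33.1 45.1
     -113 29.6 44.2
     -105 29.8 44.9
     -97 31.2 45.1
```

The grasp is good: 55.7 mm opening, 30 N. The refined station pose has its origin at about (493, -233.3) and a lane yaw of about 1.064. I'll draw the housing back clear of the rail ends, turn it, then shift it sideways to the mouth.

arm_command:
  gripper: [45,45,45,45,45]
  dp:
    - [-0.89,-0.24,0]
    - [-0.89,-0.24,0]
    - [-0.89,-0.24,0]
    - [-0.89,-0.24,0]
    - [-0.89,-0.24,0]
  twist: [0,0,0,0,0]

```text
time: 12.0
tool_pos: [461.5, -493.6, -19.9]
tcp_rot: [3.141, 0.0, 0.816]
contact_force: [1.9, 1.5, 2.4]
grip_width: 56.0
finger_force: 30.0
```

arm_command:
  gripper: [45,45,45,45,45]
  dp:
    - [0,0,0]
    - [0,0,0]
    - [0,0,0]
    - [0,0,0]
    - [0,0,0]
  twist: [-0.7,-0.7,-0.7,-0.73,0]

```text
time: 12.62
tool_pos: [461.8, -493.7, -19.9]
tcp_rot: [-3.141, 0.001, 1.063]
contact_force: [-1.2, -1.0, 2.8]
grip_width: 55.9
finger_force: 30.0
```

```bash
cat >> h.py <<'E'
Y=1.064;O=np.array([493,-233.3]);D=np.array([np.cos(Y),np.sin(Y)]);N=np.array([-D[1],D[0]])
def st(p): q=np.array(p[:2])-O; return np.array([q@D,q@N])
def wd(x,y): return O+x*D+y*N
E
python3 - <<'E'
from h import *
o=get_obs();print(o["time"],o["tool_pos"],o["tcp_rot"],o["grip_width"],o["finger_force"],o["contact_force"])
im=capture("wrist");b=blue("wrist",im=im,o=o,box=(200,0,360,420));print(b, "st tcp",st(o["tool_pos"]),"print",st(b[0][0]),"lane deg",np.degrees(Y))
print(todp([*wd(-241,0),-20]))
E
```

```text
12.625 [ 461.78259975 -493.66581647  -19.89236064] [-3.14145665e+00  9.97885714e-04  1.06291455e+00] 55.89452416903144 29.99450147151947 [-1.19238423 -0.99019114  2.76015633]
(((475.28656005859375, -470.2489013671875), (50.45225143432617, 42.287925720214844), 60.806251525878906), 6803, (np.int64(231), np.int64(326), np.int64(186), np.int64(286))) st tcp [-242.79113429  -99.0825392 ] print [-215.76309657  -99.52303236] lane deg 60.9627094019196
[ 0.06 -3.96  0.01]
```

arm_command:
  gripper: [45,45,45,45,45]
  dp:
    - [0,-0.8,0]
    - [0,-0.8,0]
    - [0,-0.8,0]
    - [0,-0.8,0]
    - [0,-0.76,0]
  twist: [0,0,0,0,0]

```text
time: 13.3
tool_pos: [376.0, -444.9, -19.9]
tcp_rot: [3.14, 0.001, 1.062]
contact_force: [1.9, -1.5, 0.9]
grip_width: 55.8
finger_force: 30.0
```

```bash
python3 - <<'E'
from h import *
o=get_obs();print(o["time"],o["tool_pos"],o["tcp_rot"],o["contact_force"],st(o["tool_pos"]))
im=capture("wrist");cv2.imwrite("pics/w8.png",im[:,:,::-1])
W=cam("wrist",o)
# rail profile on plane z=28: classify along lines of const station x
for x in(-136,-130,-124,-118,-112,-106,-102):
    row=[]
    for y in np.arange(-75,75.1,1.):
        u=proj(W,[*wd(x,y),28])[0].round().astype(int)
        if 0<=u[1]<420 and 0<=u[0]<560:
            p=im[u[1],u[0]].astype(int); row.append((y,"g" if p[1]-p[0]>25 else ("w" if p.min()>140 else "d")))
    s="";last=None
    for y,k in row:
        if k!=last: s+=f" {y:.0f}{k}";last=k
    print(x,proj(W,[*wd(x,0),28])[0].round(),s)
E
```

```text
13.3 [ 376.00205825 -444.93453873  -19.89777789] [3.14020846e+00 6.89502716e-04 1.06220053e+00] [ 1.86959699 -1.50244058  0.93289651] [-241.82123661   -0.43114272]
-136 [276.  59.]  -75g -53d -52w -45d -36g 34d 43w 50d 51g
-130 [276.  44.]  -75g -57w -41d -34g 30d 40w 54g
-124 [276.  28.]  -75g -54w -39d -31g 28d 37w 50d 51g
-118 [276.  12.]  -75g -51w -36d -27g 25d 34w 47d 48g
-112 [276.  -4.] 
-106 [276. -21.] 
-102 [276. -33.]
```

The rail tops centre on y ≈ -1.2 in my frame and the housing sits at about -0.7, so it's aligned to within 1 mm. Inserting now.

arm_command:
  gripper: [45,45,45,45,45]
  dp:
    - [0.4,0.03,0]
    - [0.4,0,0]
    - [0.4,0,0]
    - [0.4,0,0]
    - [0.4,0,0]
  twist: [0,0,0,0,0]

```text
time: 13.98
tool_pos: [402.0, -400.7, -19.9]
tcp_rot: [3.141, 0.0, 1.064]
contact_force: [-2.0, -3.5, 3.2]
grip_width: 55.9
finger_force: 30.0
```

arm_command:
  gripper: [45,45,45,45,45]
  dp:
    - [0.3,0,0]
    - [0.3,0,0]
    - [0.3,0,0]
    - [0.2,0,0]
    - [0,0,0]
  twist: [0,0,0,0,0]

```text
time: 14.6
tool_pos: [415.3, -376.4, -20.0]
tcp_rot: [3.141, -0.001, 1.064]
contact_force: [1.0, 0.6, 5.6]
grip_width: 56.4
finger_force: 30.0
```

```bash
python3 - <<'E'
from h import *
o=get_obs();print(o["time"],o["tool_pos"],o["tcp_rot"],o["grip_width"],o["finger_force"],o["contact_force"],o["moment"],st(o["tool_pos"]))
im=capture("wrist");b=blue("wrist",im=im,o=o,box=(200,120,360,420));print(b,st(b[0][0]))
E
```

```text
14.6 [ 415.25769984 -376.41997528  -19.96405914] [ 3.14143859e+00 -7.85525847e-04  1.06395409e+00] 56.36881608410593 29.996823370456696 [0.9546855  0.58681038 5.61143077] [-0.0148587  -0.22186716  0.01216525] [-162.86482607   -1.49699293]
(((428.6841125488281, -353.0538024902344), (50.378326416015625, 42.311683654785156), 60.92681884765625), 6858, (np.int64(231), np.int64(325), np.int64(186), np.int64(286))) [-135.91879252   -1.89431515]
```

arm_command:
  gripper: [80,80,80,80,80]
  dp:
    - [0,0,0]
    - [0,0,0]
    - [0,0,0]
    - [0,0,-0.5]
    - [0,0,-0.7]
  twist: [0,0,0,0,0]

```text
time: 15.28
tool_pos: [414.6, -377.0, 10.5]
tcp_rot: [-3.141, -0.0, 1.064]
contact_force: [0.0, -0.1, -0.5]
grip_width: 79.6
finger_force: 0.0
```

arm_command:
  gripper: [80,0,0,0,0]
  dp:
    - [0,0,-1]
    - [-0.4,0,-0.4]
    - [-1,0,0]
    - [-1,0,0]
    - [-1,0,0]
  twist: [0,0,0,0,0]

```text
time: 15.9
tool_pos: [372.6, -452.6, 45.0]
tcp_rot: [-3.142, 0.0, 1.064]
contact_force: [-0.1, 0.4, 0.6]
grip_width: 44.8
finger_force: 0.0
```

```bash
python3 - <<'E'
from h import *
o=get_obs();print(o["time"],o["tool_pos"],o["tcp_rot"],o["grip_width"],o["contact_force"],st(o["tool_pos"]))
im=capture("wrist");b=blue("wrist",im=im,o=o,box=(200,0,360,420));print(b,st(b[0][0]))
W=cam("wrist",o);s=""
for x in range(-240,-200,2):
    u=proj(W,[*wd(x,-15),44])[0].round().astype(int); s+=f"{x}:{im[u[1],u[0]]} "
print(s)
E
```

```text
15.9 [ 372.60121556 -452.56451787   44.95742443] [-3.14154139e+00  9.48775125e-05  1.06355953e+00] 44.80636697914404 [-0.11093137  0.40793999  0.57907502] [-250.14285458   -1.16120219]
(((427.68975830078125, -354.9114074707031), (51.998207092285156, 42.201751708984375), 60.9306526184082), 4747, (np.int64(242), np.int64(316), np.int64(12), np.int64(109))) [-138.02554239   -1.92658926]
-240:[ 0 59 33] -238:[ 2 59 33] -236:[ 1 59 33] -234:[ 0 58 33] -232:[ 1 59 32] -230:[ 0 58 32] -228:[ 0 58 32] -226:[ 1 60 32] -224:[ 96 105  90] -222:[157 157 142] -220:[187 184 167] -218:[192 189 172] -216:[192 190 173] -214:[192 190 173] -212:[192 190 173] -210:[192 191 174] -208:[192 191 175] -206:[193 190 174] -204:[193 190 174] -202:[194 191 174]
```

arm_command:
  gripper: [0,0,0,0,0]
  dp:
    - [0,0,0]
    - [0,0,0]
    - [0,0,0.8]
    - [0,0,0.9]
    - [0,0,0.8]
  twist: [0,0,0,0,0]

```text
time: 16.58
tool_pos: [374.0, -450.5, -18.2]
tcp_rot: [-3.141, -0.0, 1.065]
contact_force: [0.5, -0.0, 1.0]
grip_width: 0.4
finger_force: 0.0
```

arm_command:
  gripper: [0,0,0,0,0]
  dp:
    - [0.3,0,0]
    - [0.4,0,0]
    - [0.4,0,0]
    - [0.4,0,0]
    - [0.4,0,0]
  twist: [0,0,0,0,0]

```text
time: 17.2
tool_pos: [397.2, -410.0, -16.8]
tcp_rot: [3.14, 0.001, 1.064]
contact_force: [-2.0, -2.5, 2.0]
grip_width: 0.3
finger_force: 1.3
```

```bash
python3 - <<'E'
from h import *
o=get_obs();print(o["time"],o["tool_pos"],o["grip_width"],o["contact_force"],st(o["tool_pos"]))
im=capture("wrist");b=blue("wrist",im=im,o=o,box=(200,0,360,420));print(b,st(b[0][0]))
E
```

```text
17.2 [ 397.22917233 -409.95030453  -16.78072761] 0.2617130304240395 [-1.95676259 -2.47776214  2.00299449] [-200.9311909    -2.00948902]
(((442.42095947265625, -328.842041015625), (41.92423629760742, 42.243553161621094), 60.95010757446289), 8349, (np.int64(225), np.int64(331), np.int64(30), np.int64(140))) [-108.08277924   -2.15262046]
```

arm_command:
  gripper: [0,0,0,0,0]
  dp:
    - [0.3,-0.02,0]
    - [0.3,0,0]
    - [0.3,0,0]
    - [0.3,0,0]
    - [0,0,0]
  twist: [0,0,0,0,0]

```text
time: 17.88
tool_pos: [410.9, -382.3, -17.8]
tcp_rot: [-3.141, -0.001, 1.064]
contact_force: [-0.2, 0.6, 0.1]
grip_width: 0.5
finger_force: 0.0
```

arm_command:
  gripper: [0,0,0,0,0]
  dp:
    - [0.06,0,0]
    - [0.06,0,0]
    - [0.06,0,0]
    - [0.06,0,0]
    - [0,0,0]
  twist: [0,0,0,0,0]

```text
time: 18.5
tool_pos: [413.6, -378.0, -17.6]
tcp_rot: [-3.142, -0.0, 1.064]
contact_force: [0.2, -0.5, 0.2]
grip_width: 0.2
finger_force: 0.1
```

```bash
python3 - <<'E'
from h import *
o=get_obs();print(o["time"],o["tool_pos"],o["contact_force"],st(o["tool_pos"]))
t=capture("top");C=cam("top");cv2.imwrite("pics/t9.png",t[:,:,::-1])
for y in(-12,0,12):
  s=""
  for x in range(-34,8,3):
    u=proj(C,[*wd(x,y-1),40])[0].round().astype(int); s+=f"{x}:{t[u[1],u[0]]} "
  print(y,s)
E
```

```text
18.5 [ 413.6490407  -378.0340466   -17.57968101] [ 0.18917448 -0.47307285  0.23827887] [-165.05682403   -0.87397176]
-12 -34:[130 130 132] -31:[129 131 129] -28:[112 115 112] -25:[130 130 122] -22:[210 212 192] -19:[255 255 254] -16:[249 249 242] -13:[247 248 240] -10:[253 253 247] -7:[219 209 189] -4:[58 64 58] -1:[93 89 84] 2:[193 187 182] 5:[255 255 255] 
0 -34:[129 128 130] -31:[129 135 129] -28:[122 124 123] -25:[129 135 130] -22:[171 171 162] -19:[255 255 254] -16:[248 249 243] -13:[246 247 239] -10:[255 255 248] -7:[204 200 177] -4:[49 66 53] -1:[107 104 101] 2:[198 199 197] 5:[252 254 254] 
12 -34:[105 104 102] -31:[112 113 111] -28:[175 177 179] -25:[109 109 107] -22:[191 192 175] -19:[255 255 255] -16:[249 249 243] -13:[248 249 242] -10:[255 254 245] -7:[236 229 206] -4:[52 59 50] -1:[107 105  96] 2:[199 192 184] 5:[255 255 255]
```

There's still a gap of about 6 mm to the stop. I'll close it in small steps until the force rises.

arm_command:
  gripper: [0,0,0,0,0]
  dp:
    - [0.05,0,0]
    - [0.05,0,0]
    - [0.05,0,0]
    - [0.05,0,0]
    - [0,0,0]
  twist: [0,0,0,0,0]

```text
time: 19.18
tool_pos: [416.1, -373.7, -17.5]
tcp_rot: [3.141, -0.0, 1.064]
contact_force: [-0.4, -0.7, -0.4]
grip_width: 0.7
finger_force: 0.3
```

arm_command:
  gripper: [0,0,0,0,0]
  dp:
    - [0.04,0,0]
    - [0.03,0,0]
    - [0,0,0]
    - [0,0,0]
    - [0,0,0]
  twist: [0,0,0,0,0]

```text
time: 19.8
tool_pos: [416.9, -372.3, -17.5]
tcp_rot: [3.141, -0.0, 1.064]
contact_force: [0.1, -0.5, 0.3]
grip_width: 0.2
finger_force: 0.5
```

arm_command:
  gripper: [0,0,0,0,0]
  dp:
    - [0.04,0,0]
    - [0.03,0,0]
    - [0,0,0]
    - [0,0,0]
    - [0,0,0]
  twist: [0,0,0,0,0]

```text
time: 20.42
tool_pos: [417.7, -371.8, -17.5]
tcp_rot: [3.141, 0.001, 1.064]
contact_force: [-1.7, -4.6, -0.2]
grip_width: 0.1
finger_force: 2.6
```

```bash
cat > n.py <<'E'
from h import *
o=get_obs();print(o["time"],o["tool_pos"],o["contact_force"],st(o["tool_pos"]))
t=capture("top");C=cam("top")
for y in(-12,0,12):
  s=""
  for x in range(-14,10,2):
    u=proj(C,[*wd(x,y-1),40])[0].astype(np.float32); s+=f"{x}:{int(cv2.getRectSubPix(cv2.cvtColor(t,cv2.COLOR_RGB2GRAY),(1,1),(float(u[0]),float(u[1])))[0,0])} "
  print(y,s)
E
python3 n.py
```

```text
20.425 [ 417.7149474  -371.75416914  -17.46056165] [-1.67787751 -4.59240033 -0.24895041] [-157.59279739   -1.38069107]
-12 -14:247 -12:247 -10:247 -8:247 -6:246 -4:248 -2:248 0:237 2:205 4:237 6:250 8:218 
0 -14:247 -12:247 -10:246 -8:246 -6:247 -4:248 -2:248 0:237 2:232 4:247 6:250 8:248 
12 -14:247 -12:247 -10:247 -8:247 -6:247 -4:247 -2:248 0:227 2:207 4:248 6:252 8:251
```

The force is now 5 N and the dark gap has closed. One more small nudge to confirm it's home, then I'll retreat.

arm_command:
  gripper: [0,0,0,0,0]
  dp:
    - [0.03,0,0]
    - [0.03,0,0]
    - [0,0,0]
    - [0,0,0]
    - [0,0,0]
  twist: [0,0,0,0,0]

```text
time: 21.1
tool_pos: [418.0, -371.9, -17.3]
tcp_rot: [3.14, 0.003, 1.064]
contact_force: [-4.8, -9.8, -0.6]
grip_width: 0.4
finger_force: 5.6
```

arm_command:
  gripper: [0,0,0,0,0]
  dp:
    - [-0.2,0,0]
    - [-0.8,0,0]
    - [-0.8,0,0]
    - [-0.2,0,-0.8]
    - [0,0,-1]
  twist: [0,0,0,0,0]

```text
time: 21.72
tool_pos: [392.9, -414.3, 27.4]
tcp_rot: [-3.14, -0.001, 1.062]
contact_force: [0.9, -1.2, 0.0]
grip_width: 0.4
finger_force: 0.0
```

```bash
python3 n.py; python3 - <<'E'
from h import *
# yaw / lateral check: visible housing foot part from the top and the wrist, plane z=44
o=get_obs();W=cam("wrist",o);im=capture("wrist");cv2.imwrite("pics/w10.png",im[:,:,::-1])
for x in(-148,-140,-130,-120,-112):
    s="";last=None
    for y in np.arange(-45,45.1,1):
        u=proj(W,[*wd(x,y),44])[0].round().astype(int)
        if not(0<=u[1]<420 and 0<=u[0]<560): continue
        p=im[u[1],u[0]].astype(int);k="g" if p[1]-p[0]>20 else "w" if p.min()>130 else "d"
        if k!=last:s+=f" {y:.0f}{k}";last=k
    print(x,s)
C=cam("top");t=capture("top").astype(int);t0=cv2.imread("pics/top0.png")[:,:,::-1].astype(int)
for n,(u,v) in dict(can=(160,220),tin=(233,131),tape=(279,140)).items(): print(n,np.abs(t-t0)[v-25:v+25,u-25:u+25].mean())
E
```

```text
21.725 [ 392.8600465  -414.33184971   27.36296701] [ 0.94648468 -1.21661335  0.03464585] [-206.88267419   -0.31625386]
-12 -14:248 -12:247 -10:247 -8:247 -6:247 -4:249 -2:249 0:237 2:210 4:240 6:251 8:219 
0 -14:248 -12:247 -10:248 -8:247 -6:247 -4:248 -2:248 0:238 2:233 4:247 6:251 8:249 
12 -14:248 -12:248 -10:247 -8:247 -6:247 -4:248 -2:248 0:229 2:210 4:248 6:253 8:251 
-148  -45g
-140  -45g -29w 25g
-130  -45w -40d -36g -29w 25d 26g 31d 35w
-120  -45w -36d -32g -29w 25d 31w 42d 43g
-112  -45g -44w -32d -29w 25d 27w 39g
can 4.352
tin 3.3016
tape 3.2336
```

The force rose to 11 N while the position stalled, so the housing is home against the stop. It is straight and centred, and the can, tin and tape show no change in the top view. Handing in.

```bash
python3 -c "
from plant import *
print(close_job())"
```

```text
the job is handed in; nothing more can be done
None
```

I tipped the housing onto its back and slid it under the lamp head until it stopped against the stop bar, straight and centred in the lane; the can, tin and tape looked unmoved, and I handed the job in at about 22 s (no verdict was returned).

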